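# Unpin and open the knife drawer of a bench cabinet

### The arm

A 6-joint arm with a two-finger parallel gripper is mounted at the origin on the work surface. World frame = base frame: x ahead of the robot, y to its left, z up, the work surface at z = 0. Lengths are in m, angles in rad, forces in N, time in s.
With the tool pointing down it reaches from about 0.35 to 0.875 m from the base axis. Payload 15.5 kg.
Tool frame: the origin (TCP) lies between the finger pads; the fingertips stand ctrl.finger_overhang ahead of it and the grasp point (between the pads) lies 2 mm behind it (ctrl.finger_overhang is the distance from the TCP to the fingertips, in m); z points along the fingers, y is the line along which they close (so a half turn about z gives the same grasp; the last joint's range is limited). The gripper opens to 85 mm and grips with 20 to 120 N. Pads are 22 mm wide; open, the fingers measure 114 mm over their backs; the gripper's body (76 mm by 85 mm) begins 54 mm behind the grasp point. The pads swing forward as they close: fully open they stand 13 mm farther back than shut.
Start: joints at [1.04, 0.494, 1.345, -0, 1.302, -0.096], TCP at [0.263, 0.567, 0.248] pointing down, gripper open.
Joint ranges: [-2.91, 2.91], [-0.82, 2.16], [0.22, 2.67], [-1.22, 4.37], [0.12, 2.79], [-3.08, 3.08]. Speed limits (rad/s): [1.89, 1.89, 2.57, 3.01, 3.01, 3.01].

### API

Orientations are given as a 3x3 rotation matrix whose columns are the frame's x, y, z axes.
In Python, from workcell import ctrl, cams, workorder gives the robot as it stands.
- The arm moves only by the tool servo_tool, never from a script. Its argument "deltas" is a list of rows, each an object with "grip": the opening, from 0 (shut) to 1 (fully open); "linear": the shift along the world's x, y, z in units of 0.05 m (1.0 is 0.05 m), a list of three; "yaw": the turn about the world's z in units of 180 degrees (1.0 is 180 degrees). A call has exactly 8 rows; each row shifts and turns the commanded pose from where the row before left it; what a row does not reach is not made up. A row lasts 1/8 s, in which the tool goes at most 62.5 mm and 10.7 degrees, less where a joint would pass 70% of its speed; a pose out of reach is approached as far as the arm can. A call with a number of a shift or a turn outside -1 to 1 is refused whole. A call with a gripper value outside its range is refused whole. The fingers move at their own pace and stop on an object; the grip force is fixed at half the most. Time passes only in rows, so rows that do not move let the fingers close, or fill a call up. It gives the time, the measured TCP pose, the force, the opening and the grip force at its end, in the units of the state.
- ctrl.get_state(): the state, without advancing time (a new reading comes with each control period).
- cams.read_camera(name): name is "scene" or "top" or "wrist"; returns a dict with "image" (384x512x3 uint8, blue, green, red), "range_z" (384x512 float32, m along the optical axis (not along the pixel's ray), 0 where there is no reading), "K" (3x3 intrinsics, pixels), "dist" ([k1, k2, p1, p2, k3] as OpenCV has them; the pictures are not rectified), "view" (4x4, takes a point from world to camera coordinates). Camera axes: x right, y down, z forward; pixel columns grow to the right and rows downward; lengths in m; the calibration is good to about 2 mm. A picture is of the moment at which its call begins.
- workorder.hand_in(): hands the job in; it is judged then, once.
The state is a dict: "time": time; "qpos": joint angles; "joint_vel": joint speeds; "joint_efforts": joint torques, N m; "tool_pos": TCP position; "ee_rot": TCP orientation; "wrist_force": force on the tool from outside, world axes, zero at the start; "ft_torque": the same for the moment, N m; "gripper_width": finger opening in m; "grip_force": force on a finger pad.
Only numpy, scipy, OpenCV 4.12 (cv2) and the standard library are available. Lean on these libraries where they do the work, as an engineer would, in place of code of your own. Each camera call takes 0.05 s, during which the arm holds its last target. There are 200 camera calls.

### The job

Open the knife drawer: first, while the drawer is still shut, move the jar out of its way to stand wholly on the round mat (set it down, do not let it fall), and draw the lock pin up out of the hasp and hang it by its collar in the notch of the pin rest. Then pull the drawer by its handle fully open, to its stop, and let go. Do not hit the jar with the drawer, and leave the flask, wash bottle, dish stack and slide box where they stand.

Things in the scene. Friction and masses are not known exactly. Their poses are not given: they have to be found in the camera images.
- cabinet: fixed cream metal instrument cabinet, 180 deep (its x) x 230 wide (its y) x 120 mm high, one drawer; origin at the centre of its underside, its front (drawer front) faces its own -x
- bore (a point): mouth of the hasp bore, 120 mm up, at (-107, 85) mm in the cabinet's frame (front left corner, +y): a steel hasp plate 36 x 36 x 10 mm, top flush with the cabinet top, sticks out of the front and has this vertical 16 mm bore; a tab on the drawer front, 85 to 95 mm up, has the same bore below, so the pin through both locks the drawer
- drawer (a joint): the drawer's slide, m: 0 shut, 0.130 fully open at its stop; it slides along the cabinet's -x, needs 2 to 4 N and stays where it is left. Its front is 226 mm wide and reaches from 8 to 106 mm above the bench
- handle (a point): middle of the drawer's dark bar handle, a round bar 11 mm thick and about 110 mm long, parallel to the cabinet's y, 80 mm above the bench, its axis 45 mm in front of the drawer front (clear gap 39 mm), 135 mm in front of the cabinet's origin when shut, on two stays 45 mm either side of its middle; moves with the drawer; axes as the cabinet's
- pin: loose lock pin, 111 mm long, stands upright in the hasp at the start; origin at the centre of its lower tip, z up along it: steel shaft 12 mm thick for the first 65 mm, collar 34 mm across from 65 to 71 mm, black round grip 24 mm across from 71 to 111 mm. The collar rests on the hasp plate; lift the pin 65 mm to clear it. About 0.12 kg
- pin_collar (a point): on the pin's axis at the underside of its collar, 65 mm above the tip; axes as the pin's
- rest: fixed aluminium pin rest on the bench: base 90 (x) x 70 (y) x 8 mm, upright plate at x = +25 to +35 mm, top plate 60 mm wide (y), 10 mm thick, x from -40 to +35 mm, upper face 120 mm up. A notch 18 mm wide is cut in the top plate along x, open at the front edge (x = -40 mm), closed at x = +2 mm. Origin at the centre of the base's underside
- notch (a point): in the rest's notch near its closed end, on the upper face of the top plate, 120 mm above the bench, where the pin's axis belongs; axes as the rest's: the notch is open towards -x, its mouth 34 mm ahead of this point
- jar: loose amber jar with a white screw cap, 60 mm across, 100 mm high, upright in the drawer's path at the start; origin at the centre of its underside; 0.18 to 0.35 kg
- mat: fixed round black rubber mat on the bench, 130 mm across, 4 mm thick; origin at the centre of its underside
- flask: bystander: slim white bottle 48 mm across, 120 mm high, standing on the rear of the cabinet's top; origin under it
- washbottle: bystander: white bottle without label, 60 mm across, 150 mm high, on the bench beside the cabinet; origin under it
- dishes: bystander: stack of white round dishes, 64 mm across, 60 mm high, on the bench at the other side of the cabinet; origin under it
- slidebox: bystander: flat grey slide box 64 x 94 x 30 mm, on the bench towards the robot; origin under it
There are look-alikes about, which are no part of the job. Leave any orange look-alike of the pin alone. What is shaped like the jar but purple is not meant.

How it is judged:
By the outcome, as a careful person would: the job done as asked, in the order asked, and still so for the second after the job is handed in, with the robot touching nothing.
It also fails if it takes over 62 s, if anything falls off the work surface, if the arm or the gripper's body presses on something with over 40 N, if the wrist force passes 120 N, or if a joint passes its speed limit or range.

## Working session

There is one attempt and no reset: what is moved stays moved. The work goes in short steps, Python scripts to look and compute and a tool call to move; the robot and the scene stay as the last step left them, time stands still between calls to the robot, and variables do not carry over. Pictures are saved under pics/ and viewed, at most 10 in all, crops included, and the job is handed in when it is done.

Besides the shell and the picture viewer there is one more tool, called in YAML: its name, and indented under it one key for each argument. servo_tool: Moves the arm, as the interface text tells. Shifts and turns lie within -1 to 1; 1 stands for 0.05 m of shift or 180 degrees of turn. Its arguments: {"type":"object","properties":{"deltas":{"type":"array"}},"required":["deltas"]}

```bash
mkdir -p pics; ls; cat > h.py <<'E'
import numpy as np, cv2, pickle
from workcell import ctrl, cams, workorder
def snap(n,tag):
    d=cams.read_camera(n); pickle.dump(d,open(f'{n}_{tag}.pkl','wb')); cv2.imwrite(f'pics/{n}_{tag}.png',d['image']); return d
def load(n,tag): return pickle.load(open(f'{n}_{tag}.pkl','rb'))
def ray(d,uv):
    uv=np.asarray(uv,float).reshape(-1,1,2)
    p=cv2.undistortPoints(uv,np.array(d['K']),np.array(d['dist'])).reshape(-1,2)
    V=np.array(d['view']);R=V[:3,:3];o=-R.T@V[:3,3]
    return o,np.c_[p,np.ones(len(p))]@R
def plane(d,uv,z):
    o,r=ray(d,uv); return o+r*((z-o[2])/r[:,2])[:,None]
def deproj(d,uv):
    o,r=ray(d,uv); uv=np.asarray(uv,int).reshape(-1,2); return o+r*d['range_z'][uv[:,1],uv[:,0]][:,None]
def tri(d1,u1,d2,u2):
    o1,a=ray(d1,u1);o2,b=ray(d2,u2);a=a[0];b=b[0]
    s=np.linalg.lstsq(np.c_[a,-b],o2-o1,rcond=None)[0];p,q=o1+s[0]*a,o2+s[1]*b
    return (p+q)/2,np.linalg.norm(p-q)
def proj(d,P):
    V=np.array(d['view']);r=cv2.Rodrigues(V[:3,:3])[0]
    return cv2.projectPoints(np.asarray(P,float).reshape(-1,3),r,V[:3,3],np.array(d['K']),np.array(d['dist']))[0].reshape(-1,2)
E
python3 - <<'E'
from h import *
a=snap('scene','0');b=snap('top','0');
for d in(a,b):
    V=np.array(d['view']);print(-V[:3,:3].T@V[:3,3],V[2,:3],d['K'][0][0])
print(ctrl.get_state(),ctrl.finger_overhang)
E
```

```text
pics
[0.8621861  0.61014864 0.88764291] [-0.31187955 -0.57988658 -0.75263716] 462.75610128500807
[0.33180605 0.01126827 1.2612798 ] [ 0.16896173  0.00877185 -0.98558358] 415.80129740970216
{'time': 0.1, 'qpos': array([ 1.04049060e+00,  4.94173445e-01,  1.34607577e+00, -3.16157712e-05,
        1.30249376e+00, -9.54939483e-02]), 'joint_vel': array([-0.00204507, -0.00271618, -0.00186233,  0.00037061, -0.00137968,
        0.00061743]), 'joint_efforts': array([ 2.67340714e-03, -8.83590603e+01, -3.84561324e+01, -4.02911087e-05,
        5.03044022e-03,  7.43151145e-05]), 'tool_pos': array([0.26312051, 0.56657472, 0.24772505]), 'ee_rot': array([[-9.06952859e-01,  4.21231769e-01, -5.55531827e-04],
       [ 4.21232127e-01,  9.06952303e-01, -1.00774704e-03],
       [ 7.93458011e-05, -1.14798691e-03, -9.99999338e-01]]), 'wrist_force': array([-0.1638647 , -0.78432487, -0.07955672]), 'ft_torque': array([-0.05733503,  0.0045684 ,  0.02269691]), 'grip_force': 0.0, 'gripper_width': 0.08557671113261207} 0.017
```

View pics/scene_0.png

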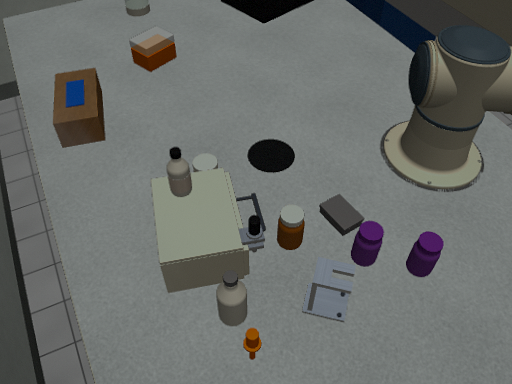

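View pics/top_0.png

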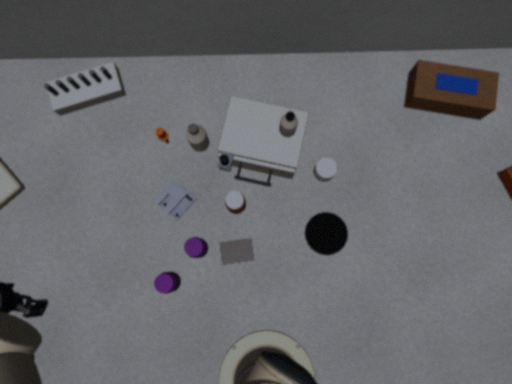

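The scene view shows the amber jar at (291,228), the dark pin in the hasp at (254,228), the rest at (330,290) and the mat at (271,155). In the top view they are at (235,201), (225,160), (176,200) and (327,233).

Candidates, by scene pixel:
- **Jar:** amber (291,228), with purple look-alikes at (367,243) and (424,254). I choose the amber one.
- **Pin:** black grip in the hasp (254,228), with an orange look-alike at (252,343). I choose the hasp one.
- **White round things:** dishes at (205,165).

Next is a close crop to check these choices.

```bash
python3 - <<'E'
from h import *
a=load('scene','0')['image'];b=load('top','0')['image']
A=cv2.resize(a[150:330,145:365],None,fx=2.7,fy=2.7,interpolation=cv2.INTER_CUBIC)[:480]
B=cv2.resize(b[90:270,145:360],None,fx=2.7,fy=2.7,interpolation=cv2.INTER_CUBIC)
cv2.imwrite('pics/cA.png',A);cv2.imwrite('pics/cB.png',B)
E
```

```text
(no output)
```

View pics/cA.png

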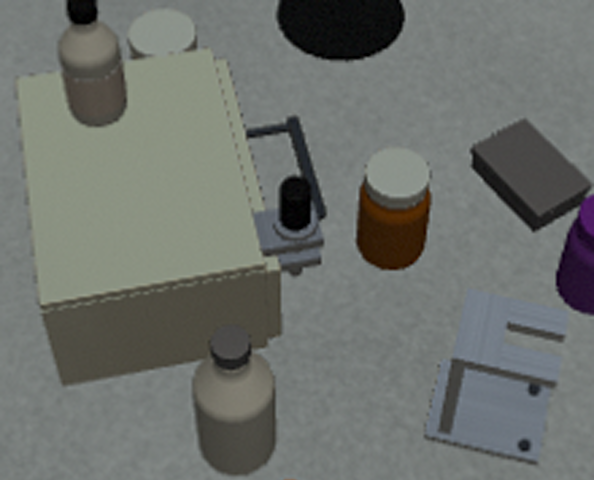

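View pics/cB.png

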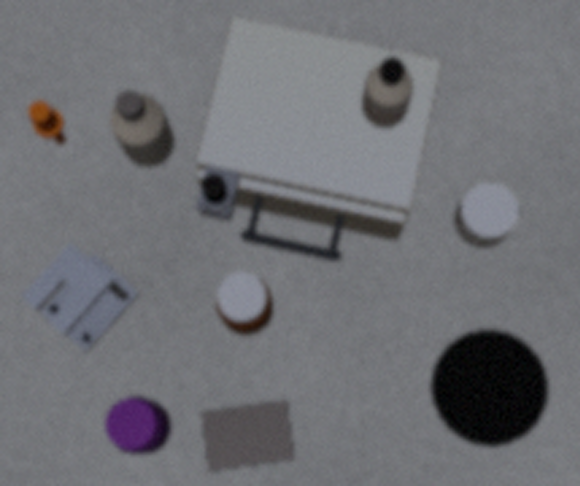

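The crops confirm the choices: the amber jar with its white cap, the black-gripped pin in the hasp, and the aluminium rest with its slot. Next I measure.

```bash
python3 - <<'E'
from h import *
def comp(m,near):
    n,l,s,c=cv2.connectedComponentsWithStats(m.astype(np.uint8)); i=[k for k in range(1,n) if s[k,4]>15]
    k=min(i,key=lambda k:np.hypot(*(c[k]-near)));return l==k,c[k],s[k]
S=load('scene','0');T=load('top','0')
hs=cv2.cvtColor(S['image'],cv2.COLOR_BGR2HSV);ht=cv2.cvtColor(T['image'],cv2.COLOR_BGR2HSV)
# mat
for d,h,n in((S,hs,(271,155)),(T,ht,(327,233))):
    m,c,s=comp(h[...,2]<45,n); cn=max(cv2.findContours(m.astype(np.uint8),0,1)[0],key=len)[:,0]
    P=plane(d,cn,.004);(x,y),r=cv2.minEnclosingCircle(P[:,:2].astype(np.float32));print('mat',x,y,r,P[:,:2].mean(0),s, deproj(d,cn)[:,2].mean())
# point clouds
for d,nm in((S,'S'),(T,'T')):
    v,u=np.mgrid[0:384,0:512];uv=np.c_[u.ravel(),v.ravel()];P=deproj(d,uv);ok=d['range_z'].ravel()>0
    h=cv2.cvtColor(d['image'],cv2.COLOR_BGR2HSV).reshape(-1,3)
    print(nm,'bench z',np.median(P[ok&(abs(P[:,0]-.4)<.1)&(abs(P[:,1])<.3),2]))
    np.save(nm+'.npy',np.c_[P,uv,ok,h])
    am=ok&(h[:,0]>3)&(h[:,0]<18)&(h[:,1]>120)
    for nme,n in(('amber',(291,232) if nm=='S' else (236,207)),):
        q=am&(np.hypot(uv[:,0]-n[0],uv[:,1]-n[1])<25);print(nme,q.sum(),P[q].min(0),P[q].max(0))
    n=(291,214) if nm=='S' else (235,199)
    q=ok&(np.hypot(uv[:,0]-n[0],uv[:,1]-n[1])<16)&(P[:,2]>.09)&(P[:,2]<.11);print('cap',q.sum(),P[q].mean(0),(P[q].min(0)+P[q].max(0))/2,np.ptp(P[q],0))
    n=(254,223) if nm=='S' else (224,160)
    q=ok&(np.hypot(uv[:,0]-n[0],uv[:,1]-n[1])<14)&(P[:,2]>.135);print('grip',q.sum(),P[q].mean(0),P[q].max(0),uv[q].mean(0))
    n=(328,290) if nm=='S' else (176,200)
    q=ok&(np.hypot(uv[:,0]-n[0],uv[:,1]-n[1])<36)&(P[:,2]>.11)&(P[:,2]<.13);print('rest',q.sum(),P[q].mean(0),cv2.minAreaRect(P[q][:,:2].astype(np.float32)))
    n=(200,225) if nm=='S' else (265,135)
    q=ok&(np.hypot(uv[:,0]-n[0],uv[:,1]-n[1])<65)&(P[:,2]>.114)&(P[:,2]<.126);print('cab',q.sum(),P[q].mean(0),cv2.minAreaRect(P[q][:,:2].astype(np.float32)))
    for k,n,z in(('flask',(289,120),.1),('wb',(197,133),.1),('dish',(326,168),.04),('slide',(237,251),.02),('pur',(195,247),.09)):
        if nm=='T':
            q=ok&(np.hypot(uv[:,0]-n[0],uv[:,1]-n[1])<18)&(P[:,2]>z);print(k,P[q].mean(0),P[q].max(0))
E
```

```text
mat 0.41153615713119507 -0.1867995709180832 0.06453056633472443 [ 0.41168734 -0.18604636] [ 248  140   47   32 1191] 0.00468710865880829
mat 0.41251951456069946 -0.18690574169158936 0.062223728746175766 [ 0.41247407 -0.18664755] [ 306  213   41   42 1342] 0.0030207044069175196
S bench z 0.001866623908379883
amber 556 [0.48038527 0.06293783 0.00176392] [0.53591045 0.11349228 0.08399517]
cap 422 [0.50656012 0.08488777 0.09991889] [0.50565516 0.08335145 0.09853224] [0.05210447 0.05331041 0.01674504]
grip 183 [0.61097376 0.110197   0.15819336] [0.62058146 0.11860103 0.1697425 ] [253.95628415 223.46994536]
rest 1031 [0.51676996 0.26239745 0.11948147] ((0.51369309425354, 0.26168036460876465), (0.06271040439605713, 0.07576391100883484), 48.25470733642578)
cab 6481 [0.69835276 0.01720991 0.12053807] ((0.6837626695632935, 0.03897605836391449), (0.31187522411346436, 0.21447408199310303), 76.10584259033203)
T bench z 0.0001320230906930453
amber 29 [0.4759448  0.05586792 0.04974773] [0.49615187 0.09344045 0.0766963 ]
cap 276 [0.50511814 0.0826802  0.09909337] [0.50460106 0.08309327 0.09848267] [0.05206828 0.05135492 0.01568193]
grip 78 [0.60673109 0.10576626 0.16102195] [0.61882897 0.11633395 0.17051786] [223.85897436 159.57692308]
rest 502 [0.51569577 0.25930198 0.11916389] ((0.5142634510993958, 0.261730819940567), (0.06135009601712227, 0.07463112473487854), 48.1180534362793)
cab 4254 [0.69323478 0.00625751 0.11932077] ((0.6760327816009521, 0.002808183431625366), (0.22946418821811676, 0.2159028798341751), 76.220947265625)
flask [ 0.71382865 -0.07405865  0.15105374] [ 0.77288951 -0.02896495  0.2448595 ]
wb [0.69623224 0.19171907 0.12373037] [0.72638413 0.21762109 0.15413678]
dish [ 0.60052176 -0.1860671   0.05788782] [ 0.63197374 -0.15614555  0.06543054]
slide [0.36313348 0.08135665 0.02921839] [0.39805128 0.13018208 0.03729251]
pur [0.37504925 0.19767048 0.09935461] [0.3998616  0.22291685 0.10591782]
```

servo_tool:
  deltas:
    - {"grip": 1,"linear": [0.5,-0.75,0.1],"yaw": 0.02}
    - {"grip": 1,"linear": [0.5,-0.75,0.1],"yaw": 0.02}
    - {"grip": 1,"linear": [0.5,-0.75,0.1],"yaw": 0.02}
    - {"grip": 1,"linear": [0.5,-0.75,0.1],"yaw": 0.02}
    - {"grip": 1,"linear": [0.5,-0.75,0.1],"yaw": 0.02}
    - {"grip": 1,"linear": [0.5,-0.75,0.1],"yaw": 0.02}
    - {"grip": 1,"linear": [0.5,-0.75,0.1],"yaw": 0.02}
    - {"grip": 1,"linear": [0,0,0],"yaw": 0}

```text
time: 1.1
tool_pos: [0.4397, 0.3022, 0.2834]
ee_rot: [[-1.0, -0.003, 0.0], [-0.003, 1.0, -0.0], [-0.0, -0.0, -1.0]]
wrist_force: [-0.1, 0.5, 0.4]
gripper_width: 0.0852
grip_force: 0.0
```

```bash
python3 - <<'E'
from h import *
w=snap('wrist','1');V=np.array(w['view']);print(-V[:3,:3].T@V[:3,3],V[2,:3],w['K'][0][0]);print(ctrl.get_state()['tool_pos'])
print(proj(w,[[.514,.262,.12],[.505,.083,.1],[.614,.11,.166]]))
E
```

```text
[0.36572399 0.30227598 0.40925922] [ 2.87254343e-01 -4.55489515e-04 -9.57854235e-01] 308.2449767614762
[0.43880152 0.30338136 0.28319945]
[[216.12836701 246.9478392 ]
 [ 55.83749272 230.16772791]
 [ 62.70569487 357.30246686]]
```

View pics/wrist_1.png

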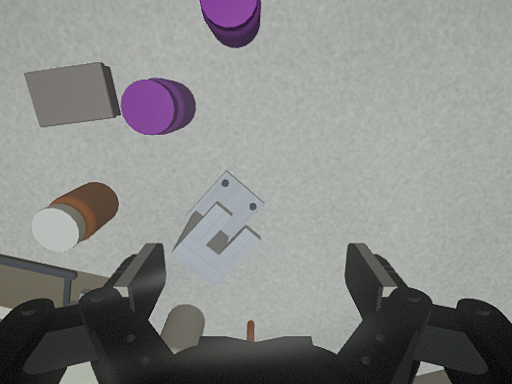

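The wrist view shows the rest's top plate around (216,245), with its notch running from about (216,240) to an open mouth near (240,215). The jar cap is at (55,230), and the purple look-alikes are at (157,105) and (232,20). I'll refine the notch.

```bash
python3 - <<'E'
from h import *
def cloud(d):
    v,u=np.mgrid[0:384,0:512];uv=np.c_[u.ravel(),v.ravel()];return deproj(d,uv),uv
res=[]
for n,t in(('scene','0'),('top','0'),('wrist','1')):
    d=load(n,t);P,uv=cloud(d)
    q=(np.hypot(P[:,0]-.514,P[:,1]-.262)<.07)&(P[:,2]>.112)&(P[:,2]<.128)
    Q=P[q][:,:2].astype(np.float32);(c,(w,h),a)=cv2.minAreaRect(Q);
    print(n,q.sum(),np.median(P[q][:,2]),c,w,h,a)
    th=np.radians(48.2-90);ex=np.array([np.cos(th),np.sin(th)]);ey=np.array([-ex[1],ex[0]])
    L=(Q-np.array([.5114,.264]))@np.c_[ex,ey]*1000
    # notch walls: points with x<-10, gap in y
    g=L[(L[:,0]<-6)&(L[:,0]>-32)];y=np.sort(g[:,1]);k=np.where(abs(y)<15)[0];dy=np.diff(y[k]);i=dy.argmax();print(' gap y',y[k][i],y[k][i+1],'xr',L[:,0].min(),L[:,0].max(),'yr',L[:,1].min(),L[:,1].max())
    m=L[abs(L[:,1]-(y[k][i]+y[k][i+1])/2)<4];print(' closed end x',m[:,0].min())
d=load('wrist','1');h=cv2.cvtColor(d['image'],cv2.COLOR_BGR2HSV)
m=((h[...,1]<40)&(h[...,2]>120)).astype(np.uint8);m[:, :20]=0
n,l,s,c=cv2.connectedComponentsWithStats(m);k=min([k for k in range(1,n) if 500<s[k,4]<4000],key=lambda k:np.hypot(*(c[k]-(56,230))));print('cap',c[k],s[k])
cn=cv2.findContours((l==k).astype(np.uint8),0,1)[0][0][:,0]
print(cv2.minEnclosingCircle(plane(d,cn,.1)[:,:2].astype(np.float32)))
E
```

```text
scene 1010 0.12009764532851963 (0.51369309425354, 0.26168036460876465) 0.06271040439605713 0.07576391100883484 48.25470733642578
 gap y -8.152440405557897 7.7947137584919695 xr -34.6470284079564 41.129808635906116 yr -31.532116746651546 31.175414174217572
 closed end x 8.90727042551156
top 499 0.11927582176322482 (0.5142634510993958, 0.261730819940567) 0.06135009601712227 0.07463112473487854 48.1180534362793
 gap y -7.348149393530241 8.53660195437899 xr -33.639056426248686 40.99738707397386 yr -30.48388573065878 30.87752435671256
 closed end x 9.917837698117607
wrist 3383 0.12017715063279993 (0.5139703750610352, 0.2604725956916809) 0.060382504016160965 0.0760759487748146 48.79276657104492
 gap y -10.158415326809843 7.477457013406154 xr -33.48897706284917 42.24805977486764 yr -31.273980129320098 29.510870953016955
 closed end x 7.92126443270947
cap [ 79.11793215 374.30048465] [ 59 361  39  23 619]
((0.7078717947006226, 0.06967397779226303), 0.030157530680298805)
```

servo_tool:
  deltas:
    - {"grip": 1,"linear": [0.22,-0.73,-0.2],"yaw": 0}
    - {"grip": 1,"linear": [0.22,-0.73,-0.3],"yaw": 0}
    - {"grip": 1,"linear": [0.22,-0.73,-0.4],"yaw": 0}
    - {"grip": 1,"linear": [0.22,-0.73,-0.4],"yaw": 0}
    - {"grip": 1,"linear": [0.22,-0.73,-0.4],"yaw": 0}
    - {"grip": 1,"linear": [0.22,-0.73,-0.4],"yaw": 0}
    - {"grip": 1,"linear": [0,0,0],"yaw": 0}
    - {"grip": 1,"linear": [0,0,0],"yaw": 0}

```text
time: 2.15
tool_pos: [0.504, 0.0863, 0.1783]
ee_rot: [[-1.0, -0.005, -0.0], [-0.005, 1.0, 0.0], [0.0, 0.0, -1.0]]
wrist_force: [0.0, 0.8, -0.3]
gripper_width: 0.085
grip_force: 0.0
```

```bash
python3 - <<'E'
from h import *
w=snap('wrist','2');print(ctrl.get_state()['tool_pos'])
v,u=np.mgrid[0:384,0:512];uv=np.c_[u.ravel(),v.ravel()];P=deproj(w,uv)
q=(np.hypot(P[:,0]-.505,P[:,1]-.083)<.06)&(abs(P[:,2]-.1)<.006);print('cap',q.sum(),P[q].mean(0),np.ptp(P[q],0))
q=(np.hypot(P[:,0]-.612,P[:,1]-.108)<.03)&(P[:,2]>.155)&(P[:,2]<.18);print('grip top',q.sum(),P[q].mean(0) if q.any() else 0)
E
```

```text
[0.50410335 0.08649066 0.17853715]
cap 4175 [0.50344755 0.08147796 0.10010014] [0.05277764 0.0525945  0.00846405]
grip top 0 0
```

servo_tool:
  deltas:
    - {"grip": 1,"linear": [0,-0.08,-0.4],"yaw": 0}
    - {"grip": 1,"linear": [0,0,-0.5],"yaw": 0}
    - {"grip": 1,"linear": [0,0,-0.5],"yaw": 0}
    - {"grip": 1,"linear": [0,0,-0.5],"yaw": 0}
    - {"grip": 1,"linear": [0,0,-0.4],"yaw": 0}
    - {"grip": 1,"linear": [0,0,0],"yaw": 0}
    - {"grip": 0.5,"linear": [0,0,0],"yaw": 0}
    - {"grip": 0.5,"linear": [0,0,0],"yaw": 0}

```text
time: 3.2
tool_pos: [0.5049, 0.0817, 0.0647]
ee_rot: [[-1.0, -0.005, 0.002], [-0.005, 1.0, 0.0], [-0.002, 0.0, -1.0]]
wrist_force: [-2.4, 2.4, 11.1]
gripper_width: 0.0573
grip_force: 61.7
```

servo_tool:
  deltas:
    - {"grip": 0.5,"linear": [0,0,0],"yaw": 0}
    - {"grip": 0.5,"linear": [0,0,0],"yaw": 0}
    - {"grip": 0.5,"linear": [0,0,0],"yaw": 0}
    - {"grip": 0.5,"linear": [0,0,0],"yaw": 0}
    - {"grip": 0.5,"linear": [0,0,0.1],"yaw": 0}
    - {"grip": 0.5,"linear": [0,0,0.3],"yaw": 0}
    - {"grip": 0.5,"linear": [0,0,0.4],"yaw": 0}
    - {"grip": 0.5,"linear": [0,0,0.4],"yaw": 0}

```text
time: 4.2
tool_pos: [0.5043, 0.0813, 0.1249]
ee_rot: [[-1.0, -0.005, 0.001], [-0.005, 1.0, -0.0], [-0.001, -0.0, -1.0]]
wrist_force: [0.2, 0.2, -1.8]
gripper_width: 0.057
grip_force: 65.0
```

servo_tool:
  deltas:
    - {"grip": 0.5,"linear": [-0.2,-0.4,0.2],"yaw": 0}
    - {"grip": 0.5,"linear": [-0.3,-0.8,0],"yaw": 0}
    - {"grip": 0.5,"linear": [-0.3,-0.9,0],"yaw": 0}
    - {"grip": 0.5,"linear": [-0.3,-0.9,0],"yaw": 0}
    - {"grip": 0.5,"linear": [-0.3,-0.9,0],"yaw": 0}
    - {"grip": 0.5,"linear": [-0.3,-0.9,0],"yaw": 0}
    - {"grip": 0.5,"linear": [-0.14,-0.56,-0.2],"yaw": 0}
    - {"grip": 0.5,"linear": [0,0,-0.2],"yaw": 0}

```text
time: 5.2
tool_pos: [0.4123, -0.1886, 0.114]
ee_rot: [[-1.0, -0.002, 0.002], [-0.002, 1.0, -0.001], [-0.002, -0.001, -1.0]]
wrist_force: [-0.5, 1.1, -1.3]
gripper_width: 0.0577
grip_force: 65.1
```

```bash
python3 - <<'E'
from h import *
w=snap('wrist','3');s=snap('scene','3');print(ctrl.get_state()['tool_pos'],ctrl.get_state()['wrist_force'])
for d in(w,s):
    h=cv2.cvtColor(d['image'],cv2.COLOR_BGR2HSV).reshape(-1,3)
    v,u=np.mgrid[0:384,0:512];uv=np.c_[u.ravel(),v.ravel()];P=deproj(d,uv)
    q=(np.hypot(P[:,0]-.412,P[:,1]+.187)<.06)&(h[:,0]>3)&(h[:,0]<18)&(h[:,1]>120);print('amber',q.sum(),P[q].min(0) if q.any() else 0,P[q].max(0) if q.any() else 0)
    q=(np.hypot(P[:,0]-.412,P[:,1]+.187)<.028)&(h[:,1]<60)&(P[:,2]>.11)&(P[:,2]<.17);print('cap',q.sum(),P[q].mean(0),np.percentile(P[q],[5,95],axis=0))
E
```

```text
[ 0.41188166 -0.18636623  0.1131567 ] [ 0.15036987  0.46974093 -1.50733292]
amber 5906 [ 0.38237402 -0.21630632  0.00235232] [ 0.43307392 -0.14746282  0.13118941]
cap 13167 [ 0.40233632 -0.18768275  0.14821047] [[ 0.38699485 -0.20940643  0.13815195]
 [ 0.4186547  -0.16589281  0.15036388]]
amber 438 [ 0.36157501 -0.24349852  0.00189427] [ 0.44785898 -0.13517561  0.23779505]
cap 180 [ 0.42369526 -0.18390525  0.14796318] [[ 0.40242534 -0.2089922   0.1358588 ]
 [ 0.43665916 -0.16262955  0.1663981 ]]
```

servo_tool:
  deltas:
    - {"grip": 0.5,"linear": [0,0,-0.3],"yaw": 0}
    - {"grip": 0.5,"linear": [0,0,-0.3],"yaw": 0}
    - {"grip": 0.5,"linear": [0,0,-0.2],"yaw": 0}
    - {"grip": 0.5,"linear": [0,0,-0.05],"yaw": 0}
    - {"grip": 0.5,"linear": [0,0,-0.02],"yaw": 0}
    - {"grip": 0.5,"linear": [0,0,0],"yaw": 0}
    - {"grip": 0.5,"linear": [0,0,0],"yaw": 0}
    - {"grip": 0.5,"linear": [0,0,0],"yaw": 0}

```text
time: 6.3
tool_pos: [0.4123, -0.1867, 0.0699]
ee_rot: [[-1.0, -0.005, 0.0], [-0.005, 1.0, -0.0], [-0.0, -0.0, -1.0]]
wrist_force: [0.7, 0.2, -2.7]
gripper_width: 0.0576
grip_force: 65.1
```

servo_tool:
  deltas:
    - {"grip": 0.5,"linear": [0,0,-0.02],"yaw": 0}
    - {"grip": 0.5,"linear": [0,0,0],"yaw": 0}
    - {"grip": 0.5,"linear": [0,0,0],"yaw": 0}
    - {"grip": 0.7,"linear": [0,0,0],"yaw": 0}
    - {"grip": 0.85,"linear": [0,0,0],"yaw": 0}
    - {"grip": 1,"linear": [0,0,0],"yaw": 0}
    - {"grip": 1,"linear": [0,0,0],"yaw": 0}
    - {"grip": 1,"linear": [0,0,0],"yaw": 0}

```text
time: 7.3
tool_pos: [0.4123, -0.1867, 0.0688]
ee_rot: [[-1.0, -0.005, 0.0], [-0.005, 1.0, -0.0], [-0.0, -0.0, -1.0]]
wrist_force: [-0.2, 0.1, -1.0]
gripper_width: 0.0854
grip_force: 0.0
```

servo_tool:
  deltas:
    - {"grip": 1,"linear": [0,0,0.2],"yaw": 0}
    - {"grip": 1,"linear": [0,0,0.4],"yaw": 0}
    - {"grip": 1,"linear": [0,0,0.6],"yaw": 0}
    - {"grip": 1,"linear": [0,0,0.8],"yaw": 0}
    - {"grip": 1,"linear": [0,0,0.8],"yaw": 0}
    - {"grip": 1,"linear": [0,0,0.8],"yaw": 0}
    - {"grip": 1,"linear": [0,0.3,0.4],"yaw": 0}
    - {"grip": 1,"linear": [0,0,0],"yaw": 0}

```text
time: 8.3
tool_pos: [0.4126, -0.1713, 0.2705]
ee_rot: [[-1.0, -0.006, 0.003], [-0.006, 1.0, -0.001], [-0.003, -0.002, -1.0]]
wrist_force: [-0.4, 0.3, -0.8]
gripper_width: 0.0855
grip_force: 0.0
```

```bash
python3 - <<'E'
from h import *
w=snap('wrist','4');s=snap('scene','4');t=snap('top','4');print(ctrl.get_state()['tool_pos'])
for d in(w,s,t):
    h=cv2.cvtColor(d['image'],cv2.COLOR_BGR2HSV).reshape(-1,3)
    v,u=np.mgrid[0:384,0:512];uv=np.c_[u.ravel(),v.ravel()];P=deproj(d,uv)
    q=(np.hypot(P[:,0]-.412,P[:,1]+.187)<.06)&(h[:,1]<60)&(abs(P[:,2]-.104)<.008);print('cap',q.sum(),P[q].mean(0) if q.any() else 0,np.ptp(P[q],0) if q.any() else 0)
for d in(load('scene','4'),load('top','4'),load('scene','0'),load('top','0')):
    v,u=np.mgrid[0:384,0:512];uv=np.c_[u.ravel(),v.ravel()];P=deproj(d,uv)
    q=(np.hypot(P[:,0]-.612,P[:,1]-.108)<.025)&(P[:,2]>.162)&(P[:,2]<.18);print('pin top',q.sum(),P[q].mean(0),np.ptp(P[q],0))
E
```

```text
[ 0.41185993 -0.17164752  0.26823428]
cap 2246 [ 0.41115743 -0.18698952  0.10410728] [0.05253207 0.05214335 0.01083758]
cap 265 [ 0.41415932 -0.18240639  0.10428466] [0.05328048 0.05300832 0.01329448]
cap 76 [ 0.39768788 -0.18261521  0.10278552] [0.02250207 0.03098698 0.01169622]
pin top 97 [0.60950814 0.10692796 0.16629956] [0.02249275 0.0232947  0.00738742]
pin top 54 [0.60863439 0.10622567 0.16582691] [0.01992997 0.01945968 0.007216  ]
pin top 96 [0.60948826 0.10697279 0.16635587] [0.02273953 0.02357688 0.00770914]
pin top 54 [0.60920037 0.10633925 0.16564041] [0.02015264 0.01932217 0.0082861 ]
```

servo_tool:
  deltas:
    - {"grip": 1,"linear": [0.56,0.8,0],"yaw": 0}
    - {"grip": 1,"linear": [0.56,0.8,0],"yaw": 0}
    - {"grip": 1,"linear": [0.56,0.8,0],"yaw": 0}
    - {"grip": 1,"linear": [0.56,0.8,0],"yaw": 0}
    - {"grip": 1,"linear": [0.56,0.8,0],"yaw": 0}
    - {"grip": 1,"linear": [0.56,0.8,-0.2],"yaw": 0}
    - {"grip": 1,"linear": [0.56,0.76,-0.2],"yaw": 0}
    - {"grip": 1,"linear": [0,0,0],"yaw": 0}

```text
time: 9.45
tool_pos: [0.6089, 0.1083, 0.2462]
ee_rot: [[-1.0, -0.007, -0.003], [-0.007, 1.0, 0.0], [0.003, 0.0, -1.0]]
wrist_force: [0.2, 0.2, -0.4]
gripper_width: 0.086
grip_force: 0.0
```

```bash
python3 - <<'E'
from h import *
w=snap('wrist','5');print(ctrl.get_state()['tool_pos'])
v,u=np.mgrid[0:384,0:512];uv=np.c_[u.ravel(),v.ravel()];P=deproj(w,uv)
q=(np.hypot(P[:,0]-.609,P[:,1]-.107)<.025)&(P[:,2]>.160)&(P[:,2]<.172);print('pin top',q.sum(),P[q].mean(0),np.ptp(P[q],0))
E
```

```text
[0.60813594 0.10694521 0.24678409]
pin top 842 [0.60782469 0.10512676 0.16587205] [0.02319626 0.02222285 0.00803777]
```

servo_tool:
  deltas:
    - {"grip": 1,"linear": [0,-0.02,-0.4],"yaw": 0}
    - {"grip": 1,"linear": [0,0,-0.5],"yaw": 0}
    - {"grip": 1,"linear": [0,0,-0.5],"yaw": 0}
    - {"grip": 1,"linear": [0,0,-0.4],"yaw": 0}
    - {"grip": 1,"linear": [0,0,-0.16],"yaw": 0}
    - {"grip": 1,"linear": [0,0,0],"yaw": 0}
    - {"grip": 0.5,"linear": [0,0,0],"yaw": 0}
    - {"grip": 0.2,"linear": [0,0,0],"yaw": 0}

```text
time: 10.5
tool_pos: [0.6086, 0.1053, 0.1515]
ee_rot: [[-1.0, -0.005, 0.001], [-0.005, 1.0, 0.0], [-0.001, 0.0, -1.0]]
wrist_force: [0.3, -0.7, 0.5]
gripper_width: 0.0514
grip_force: 0.0
```

servo_tool:
  deltas:
    - {"grip": 0.1,"linear": [0,0,0],"yaw": 0}
    - {"grip": 0.1,"linear": [0,0,0],"yaw": 0}
    - {"grip": 0.1,"linear": [0,0,0],"yaw": 0}
    - {"grip": 0.1,"linear": [0,0,0],"yaw": 0}
    - {"grip": 0.1,"linear": [0,0,0],"yaw": 0}
    - {"grip": 0.1,"linear": [0,0,0],"yaw": 0}
    - {"grip": 0.1,"linear": [0,0,0.06],"yaw": 0}
    - {"grip": 0.1,"linear": [0,0,0.14],"yaw": 0}

```text
time: 11.5
tool_pos: [0.608, 0.1053, 0.1608]
ee_rot: [[-1.0, -0.005, -0.001], [-0.005, 1.0, -0.0], [0.001, -0.0, -1.0]]
wrist_force: [0.0, 0.4, -1.1]
gripper_width: 0.0227
grip_force: 58.7
```

servo_tool:
  deltas:
    - {"grip": 0.1,"linear": [0,0,0.2],"yaw": 0}
    - {"grip": 0.1,"linear": [0,0,0.3],"yaw": 0}
    - {"grip": 0.1,"linear": [0,0,0.3],"yaw": 0}
    - {"grip": 0.1,"linear": [0,0,0.3],"yaw": 0}
    - {"grip": 0.1,"linear": [0,0,0.3],"yaw": 0}
    - {"grip": 0.1,"linear": [0,0,0.3],"yaw": 0}
    - {"grip": 0.1,"linear": [0,0,0.1],"yaw": 0}
    - {"grip": 0.1,"linear": [0,0,0],"yaw": 0}

```text
time: 12.5
tool_pos: [0.6083, 0.1054, 0.251]
ee_rot: [[-1.0, -0.005, 0.0], [-0.005, 1.0, 0.0], [-0.0, 0.0, -1.0]]
wrist_force: [-0.2, 0.5, -1.8]
gripper_width: 0.0221
grip_force: 58.7
```

```bash
python3 - <<'E'
from h import *
s=snap('scene','6');t=snap('top','6');w=snap('wrist','6');print(ctrl.get_state()['tool_pos'])
print(proj(s,[[.608,.105,.25],[.608,.105,.14]]),proj(w,[[.608,.105,.2],[.608,.105,.14]]))
A=cv2.resize(s['image'][130:270,170:340],None,fx=3.5,fy=3.5,interpolation=cv2.INTER_CUBIC);cv2.imwrite('pics/c6.png',A)
E
```

```text
[0.6079651  0.10530682 0.25015057]
[[254.30692641 190.51159263]
 [254.10100074 226.62561328]] [[254.39339781 223.3018228 ]
 [254.60334415 194.25844623]]
```

View pics/c6.png

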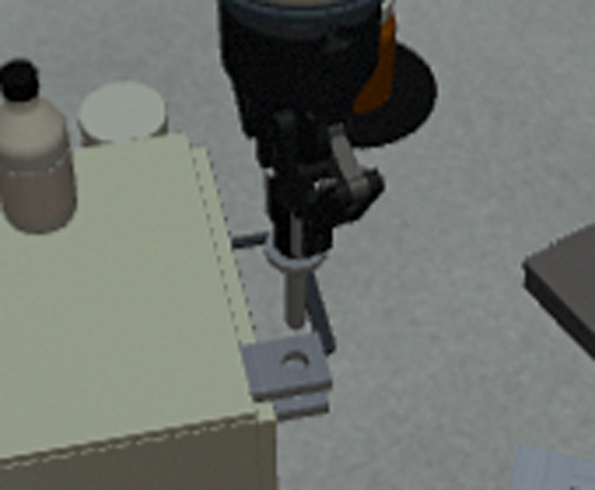

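The scene crop shows the pin clear of the hasp and hanging upright, tip near scene pixel (254,223). The jar stands on the mat. Next I move to above the notch.

servo_tool:
  deltas:
    - {"grip": 0.1,"linear": [-0.16,0.25,0],"yaw": 0}
    - {"grip": 0.1,"linear": [-0.32,0.53,0],"yaw": 0}
    - {"grip": 0.1,"linear": [-0.34,0.55,0],"yaw": 0}
    - {"grip": 0.1,"linear": [-0.34,0.55,0],"yaw": 0}
    - {"grip": 0.1,"linear": [-0.34,0.55,0],"yaw": 0}
    - {"grip": 0.1,"linear": [-0.32,0.53,0],"yaw": 0}
    - {"grip": 0.1,"linear": [-0.12,0.2,0],"yaw": 0}
    - {"grip": 0.1,"linear": [0,0,0],"yaw": 0}

```text
time: 13.65
tool_pos: [0.5108, 0.2639, 0.2507]
ee_rot: [[-1.0, -0.006, -0.0], [-0.006, 1.0, -0.0], [0.0, -0.0, -1.0]]
wrist_force: [0.8, -0.6, -1.9]
gripper_width: 0.0227
grip_force: 58.8
```

```bash
python3 - <<'E'
from h import *
s=snap('scene','7');t=snap('top','7');w=snap('wrist','7');print(ctrl.get_state()['tool_pos'])
print(proj(s,[[.511,.2635,.154],[.511,.2635,.12]]),proj(w,[[.511,.2635,.154],[.511,.2635,.12]]))
A=cv2.resize(s['image'][210:330,270:370],None,fx=4,fy=4,interpolation=cv2.INTER_CUBIC)
B=cv2.resize(w['image'][130:250,206:306],None,fx=4,fy=4,interpolation=cv2.INTER_CUBIC)
cv2.imwrite('pics/c7.png',np.hstack([A,B]))
E
```

```text
[0.51169487 0.26269641 0.25071762]
[[338.31453679 264.24845788]
 [335.80117621 273.80587349]] [[255.83437055 198.74547959]
 [255.77589264 186.44399076]]
```

View pics/c7.png

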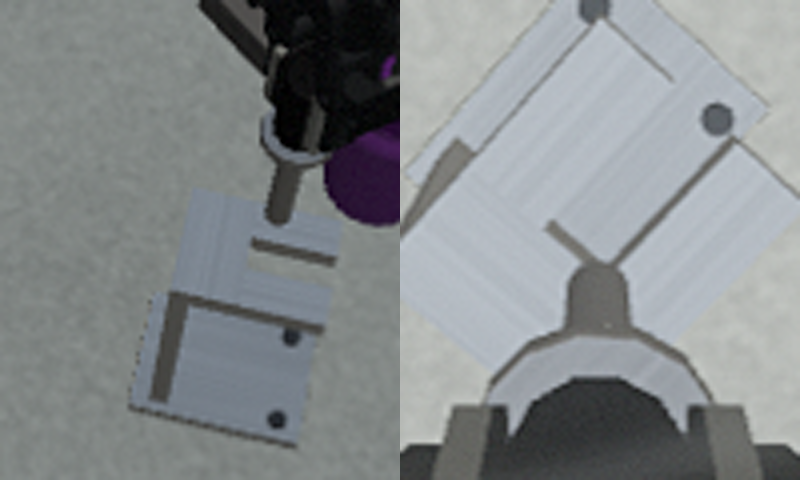

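The left crop shows the tip at scene pixel (339,264), as expected. In the wrist crop the closed-end corner of the notch is at about pixel (243,186) and the mouth's +y corner at (290,165). I'll check these against my estimate.

```bash
python3 - <<'E'
from h import *
w=load('wrist','7');s=load('scene','7')
th=np.radians(48.3-90);ex=np.array([np.cos(th),np.sin(th)]);ey=np.array([-ex[1],ex[0]]);c=np.array([.511,.2635])
pts=[np.r_[c+ex*x+ey*y,.12] for x,y in((.008,-.009),(.008,.009),(-.034,-.009),(-.034,.009))]
print(proj(w,pts).round(1));print(proj(s,pts).round(1))
for p in plane(w,[[242.75,186.25],[289.75,165]],.12): print(np.r_[(p[:2]-c)@ex,(p[:2]-c)@ey]*1000)
# scene: +... notch corners seen at crop px
for p in plane(s,[[270+250/4,210+240/4],[270+335/4,210+260/4],[270+245/4,210+270/4],[270+332/4,210+288/4]],.12): print('s',np.r_[(p[:2]-c)@ex,(p[:2]-c)@ey]*1000)
# tip: shaft from range data in scene & wrist
for d in(s,w):
    v,u=np.mgrid[0:384,0:512];uv=np.c_[u.ravel(),v.ravel()];P=deproj(d,uv)
    q=(np.hypot(P[:,0]-.511,P[:,1]-.2635)<.02)&(P[:,2]>.158)&(P[:,2]<.2);V=np.array(d['view']);o=-V[:3,:3].T@V[:3,3]
    print(q.sum(),P[q].mean(0),P[q].min(0),P[q].max(0),o)
E
```

```text
[[241.9 186.4]
 [257.3 199.6]
 [275.  150.5]
 [290.5 164.6]]
[[332.4 269. ]
 [331.  276.8]
 [353.9 273.8]
 [352.7 281.7]]
[ 7.41537477 -8.49519575]
[-33.33959904   8.74865487]
s [ 7.53460797 -6.84040206]
s [-34.0637694  -6.2865558]
s [ 7.21796615 10.40720118]
s [-34.66738888   9.51763361]
84 [0.51401651 0.26749773 0.17981038] [0.50683662 0.26041703 0.15811202] [0.51801942 0.27100257 0.19866952] [0.8621861  0.61014864 0.88764291]
230 [0.50747295 0.26247844 0.17478587] [0.5060347  0.25675381 0.15834712] [0.51086024 0.26829269 0.19168925] [0.43762814 0.26274359 0.3765732 ]
```

servo_tool:
  deltas:
    - {"grip": 0.1,"linear": [0,0.01,-0.2],"yaw": 0}
    - {"grip": 0.1,"linear": [0,0,-0.25],"yaw": 0}
    - {"grip": 0.1,"linear": [0,0,-0.15],"yaw": 0}
    - {"grip": 0.1,"linear": [0,0,-0.1],"yaw": 0}
    - {"grip": 0.1,"linear": [0,0,-0.1],"yaw": 0}
    - {"grip": 0.1,"linear": [0,0,-0.1],"yaw": 0}
    - {"grip": 0.1,"linear": [0,0,-0.1],"yaw": 0}
    - {"grip": 0.1,"linear": [0,0,0],"yaw": 0}

```text
time: 14.8
tool_pos: [0.5111, 0.2638, 0.2005]
ee_rot: [[-1.0, -0.005, -0.001], [-0.005, 1.0, -0.0], [0.001, -0.0, -1.0]]
wrist_force: [0.1, 0.7, -0.7]
gripper_width: 0.0225
grip_force: 58.8
```

servo_tool:
  deltas:
    - {"grip": 0.1,"linear": [0,0,-0.2],"yaw": 0}
    - {"grip": 0.1,"linear": [0,0,-0.25],"yaw": 0}
    - {"grip": 0.1,"linear": [0,0,-0.25],"yaw": 0}
    - {"grip": 0.1,"linear": [0,0,-0.15],"yaw": 0}
    - {"grip": 0.1,"linear": [0,0,-0.08],"yaw": 0}
    - {"grip": 0.1,"linear": [0,0,-0.02],"yaw": 0}
    - {"grip": 0.1,"linear": [0,0,0],"yaw": 0}
    - {"grip": 0.1,"linear": [0,0,0],"yaw": 0}

```text
time: 15.8
tool_pos: [0.5114, 0.2639, 0.1536]
ee_rot: [[-1.0, -0.005, 0.0], [-0.005, 1.0, 0.0], [-0.0, 0.0, -1.0]]
wrist_force: [-0.7, 0.2, -1.2]
gripper_width: 0.0225
grip_force: 58.8
```

servo_tool:
  deltas:
    - {"grip": 0.1,"linear": [0,0,-0.02],"yaw": 0}
    - {"grip": 0.1,"linear": [0,0,-0.02],"yaw": 0}
    - {"grip": 0.1,"linear": [0,0,0],"yaw": 0}
    - {"grip": 0.1,"linear": [0,0,-0.01],"yaw": 0}
    - {"grip": 0.1,"linear": [0,0,-0.01],"yaw": 0}
    - {"grip": 0.1,"linear": [0,0,0],"yaw": 0}
    - {"grip": 0.1,"linear": [0,0,0],"yaw": 0}
    - {"grip": 0.1,"linear": [0,0,0],"yaw": 0}

```text
time: 16.8
tool_pos: [0.5113, 0.2639, 0.1512]
ee_rot: [[-1.0, -0.005, 0.001], [-0.005, 1.0, 0.0], [-0.001, 0.0, -1.0]]
wrist_force: [-6.2, -1.8, 16.9]
gripper_width: 0.0227
grip_force: 60.6
```

servo_tool:
  deltas:
    - {"grip": 0.1,"linear": [0,0,0.01],"yaw": 0}
    - {"grip": 0.1,"linear": [0,0,0],"yaw": 0}
    - {"grip": 0.35,"linear": [0,0,0],"yaw": 0}
    - {"grip": 0.5,"linear": [0,0,0],"yaw": 0}
    - {"grip": 0.7,"linear": [0,0,0],"yaw": 0}
    - {"grip": 0.7,"linear": [0,0,0],"yaw": 0}
    - {"grip": 0.7,"linear": [0,0,0.1],"yaw": 0}
    - {"grip": 0.7,"linear": [0,0,0.3],"yaw": 0}

```text
time: 17.8
tool_pos: [0.511, 0.2637, 0.171]
ee_rot: [[-1.0, -0.005, -0.001], [-0.005, 1.0, -0.0], [0.001, -0.0, -1.0]]
wrist_force: [0.2, 0.8, -0.6]
gripper_width: 0.0595
grip_force: 0.0
```

servo_tool:
  deltas:
    - {"grip": 0.7,"linear": [0,0,0.6],"yaw": 0}
    - {"grip": 0.7,"linear": [0,0,0.6],"yaw": 0}
    - {"grip": 0.7,"linear": [0,0,0.5],"yaw": 0}
    - {"grip": 0.7,"linear": [0,-0.7,0],"yaw": 0}
    - {"grip": 0.7,"linear": [0,-0.8,0],"yaw": 0}
    - {"grip": 0.7,"linear": [0,-0.8,0],"yaw": 0}
    - {"grip": 0.7,"linear": [0,-0.5,0],"yaw": 0}
    - {"grip": 0.7,"linear": [0,0,0],"yaw": 0}

```text
time: 18.8
tool_pos: [0.5114, 0.1226, 0.2569]
ee_rot: [[-1.0, -0.003, 0.001], [-0.003, 1.0, -0.0], [-0.001, -0.0, -1.0]]
wrist_force: [0.8, 0.7, -0.7]
gripper_width: 0.0598
grip_force: 0.0
```

```bash
python3 - <<'E'
from h import *
s=snap('scene','8');w=snap('wrist','8');t=snap('top','8');print(ctrl.get_state()['tool_pos'])
for d in(s,t,w):
    v,u=np.mgrid[0:384,0:512];uv=np.c_[u.ravel(),v.ravel()];P=deproj(d,uv)
    q=(np.hypot(P[:,0]-.511,P[:,1]-.2635)<.03)&(P[:,2]>.161)&(P[:,2]<.18);print('pin top',q.sum(),P[q].mean(0) if q.any() else 0)
    h=cv2.cvtColor(d['image'],cv2.COLOR_BGR2HSV).reshape(-1,3)
    xh=np.array([.971,-.24])
    q=(np.hypot(P[:,0]-.561,P[:,1]-.032)<.07)&(P[:,2]>.065)&(P[:,2]<.092)
    L=(P[q][:,:2]-[.561,.032])@np.array([[.971,.24],[-.24,.971]])*1000; k=abs(L[:,0])<12
    Q=P[q][k];print('bar',k.sum(),Q.mean(0),Q[:,2].max(),'L x',L[k,0].mean(),'y range',L[k,1].min(),L[k,1].max(), 'slope',np.polyfit(L[k,1],L[k,0],1) if k.sum()>5 else 0)
    q=(np.hypot(P[:,0]-.68,P[:,1])<.2)&(abs(P[:,2]-.12)<.005);q&=~(np.hypot(P[:,0]-.609,P[:,1]-.1055)<.035)
    print('cab',cv2.minAreaRect(P[q][:,:2].astype(np.float32)))
A=cv2.resize(s['image'][150:330,230:370],None,fx=3,fy=3,interpolation=cv2.INTER_CUBIC);cv2.imwrite('pics/c8.png',A)
E
```

```text
[0.51138583 0.12442549 0.25634946]
pin top 124 [0.51289932 0.26592842 0.16589562]
bar 191 [0.56217675 0.03042149 0.08479388] 0.09078068039945719 L x 1.5214646378169192 y range -54.56828879481325 53.87592115048557 slope [-0.02432393  1.49105217]
cab ((0.707464337348938, 0.03601643443107605), (0.3158399164676666, 0.16663634777069092), 76.09659576416016)
pin top 26 [0.50993869 0.25831357 0.16466839]
bar 129 [0.55973105 0.02202138 0.08348299] 0.09051174621608205 L x 1.1627156065360482 y range -54.30280450803881 43.92069266876996 slope [-0.00953276  1.06744721]
cab ((0.6983531713485718, -0.0028168708086013794), (0.22925019264221191, 0.16923415660858154), 76.33323669433594)
pin top 830 [0.5111892  0.26231264 0.1656097 ]
bar 1171 [0.56046568 0.02964256 0.08416266] 0.0904187239786004 L x 0.04695884296035828 y range -57.38267531201731 67.20596091086736 slope [-0.00062578  0.04544614]
cab ((0.6918654441833496, 0.03524938225746155), (0.3035999834537506, 0.14006175100803375), 76.16539001464844)
```

View pics/c8.png

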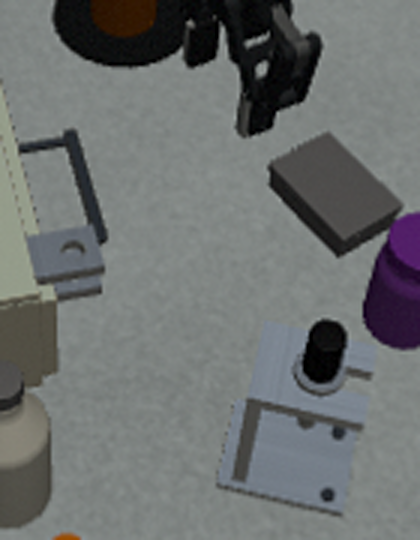

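The crop shows the pin hanging in the notch with its collar seated, and the hasp empty. Next I rotate over the handle.

servo_tool:
  deltas:
    - {"grip": 0.4,"linear": [0.13,-0.23,0],"yaw": -0.05}
    - {"grip": 0.4,"linear": [0.13,-0.23,0],"yaw": -0.05}
    - {"grip": 0.4,"linear": [0.13,-0.23,0],"yaw": -0.05}
    - {"grip": 0.4,"linear": [0.13,-0.23,0],"yaw": -0.05}
    - {"grip": 0.4,"linear": [0.13,-0.23,0],"yaw": -0.05}
    - {"grip": 0.4,"linear": [0.13,-0.23,0],"yaw": -0.05}
    - {"grip": 0.4,"linear": [0.13,-0.23,0],"yaw": -0.05}
    - {"grip": 0.4,"linear": [0.1,-0.23,0],"yaw": -0.05}

```text
time: 19.95
tool_pos: [0.5622, 0.0325, 0.2559]
ee_rot: [[-0.31, 0.951, 0.0], [0.951, 0.31, 0.0], [0.0, 0.0, -1.0]]
wrist_force: [-0.2, -0.4, -0.3]
gripper_width: 0.034
grip_force: 0.0
```

servo_tool:
  deltas:
    - {"grip": 0.4,"linear": [0,0,-0.2],"yaw": -0.05}
    - {"grip": 0.4,"linear": [0,0,-0.3],"yaw": -0.05}
    - {"grip": 0.4,"linear": [0,0,-0.3],"yaw": -0.05}
    - {"grip": 0.4,"linear": [0,0,-0.3],"yaw": -0.027}
    - {"grip": 0.4,"linear": [0,0,-0.3],"yaw": 0}
    - {"grip": 0.4,"linear": [0,0,-0.1],"yaw": 0}
    - {"grip": 0.4,"linear": [0,0,0],"yaw": 0}
    - {"grip": 0.4,"linear": [0,0,0],"yaw": 0}

```text
time: 20.95
tool_pos: [0.5621, 0.0319, 0.1813]
ee_rot: [[0.234, 0.972, 0.001], [0.972, -0.234, -0.0], [0.0, 0.001, -1.0]]
wrist_force: [-0.1, 0.1, 0.4]
gripper_width: 0.0341
grip_force: 0.0
```

Next I descend 0.100 m to TCP z of about 0.081, then close on the bar.

servo_tool:
  deltas:
    - {"grip": 0.4,"linear": [0,0,-0.4],"yaw": 0}
    - {"grip": 0.4,"linear": [0,0,-0.4],"yaw": 0}
    - {"grip": 0.4,"linear": [0,0,-0.4],"yaw": 0}
    - {"grip": 0.4,"linear": [0,0,-0.4],"yaw": 0}
    - {"grip": 0.4,"linear": [0,0,-0.3],"yaw": 0}
    - {"grip": 0.4,"linear": [0,0,-0.1],"yaw": 0}
    - {"grip": 0.4,"linear": [0,0,0],"yaw": 0}
    - {"grip": 0.4,"linear": [0,0,0],"yaw": 0}

```text
time: 21.95
tool_pos: [0.5621, 0.0318, 0.0814]
ee_rot: [[0.235, 0.972, 0.001], [0.972, -0.235, -0.0], [0.0, 0.001, -1.0]]
wrist_force: [-0.7, 0.0, -0.1]
gripper_width: 0.0342
grip_force: 0.0
```

servo_tool:
  deltas:
    - {"grip": 0.2,"linear": [0,0,0],"yaw": 0}
    - {"grip": 0.05,"linear": [0,0,0],"yaw": 0}
    - {"grip": 0.05,"linear": [0,0,0],"yaw": 0}
    - {"grip": 0.05,"linear": [0,0,0],"yaw": 0}
    - {"grip": 0.05,"linear": [0,0,0],"yaw": 0}
    - {"grip": 0.05,"linear": [0,0,0],"yaw": 0}
    - {"grip": 0.05,"linear": [0,0,0],"yaw": 0}
    - {"grip": 0.05,"linear": [0,0,0],"yaw": 0}

```text
time: 22.95
tool_pos: [0.5622, 0.0318, 0.0814]
ee_rot: [[0.235, 0.972, 0.001], [0.972, -0.235, -0.0], [0.0, 0.001, -1.0]]
wrist_force: [-0.1, -0.5, 6.0]
gripper_width: 0.009
grip_force: 58.5
```

servo_tool:
  deltas:
    - {"grip": 0.05,"linear": [-0.15,0.037,0],"yaw": 0}
    - {"grip": 0.05,"linear": [-0.3,0.074,0],"yaw": 0}
    - {"grip": 0.05,"linear": [-0.3,0.074,0],"yaw": 0}
    - {"grip": 0.05,"linear": [-0.3,0.074,0],"yaw": 0}
    - {"grip": 0.05,"linear": [-0.3,0.074,0],"yaw": 0}
    - {"grip": 0.05,"linear": [-0.3,0.074,0],"yaw": 0}
    - {"grip": 0.05,"linear": [-0.3,0.074,0],"yaw": 0}
    - {"grip": 0.05,"linear": [-0.2,0.049,0],"yaw": 0}

```text
time: 23.95
tool_pos: [0.4537, 0.0585, 0.0813]
ee_rot: [[0.235, 0.972, 0.001], [0.972, -0.235, -0.0], [0.0, 0.001, -1.0]]
wrist_force: [2.6, -2.3, 8.0]
gripper_width: 0.0089
grip_force: 59.5
```

servo_tool:
  deltas:
    - {"grip": 0.05,"linear": [-0.1,0.025,0],"yaw": 0}
    - {"grip": 0.05,"linear": [-0.1,0.025,0],"yaw": 0}
    - {"grip": 0.05,"linear": [-0.08,0.02,0],"yaw": 0}
    - {"grip": 0.05,"linear": [-0.06,0.015,0],"yaw": 0}
    - {"grip": 0.05,"linear": [-0.03,0.008,0],"yaw": 0}
    - {"grip": 0.05,"linear": [0,0,0],"yaw": 0}
    - {"grip": 0.05,"linear": [0,0,0],"yaw": 0}
    - {"grip": 0.05,"linear": [0,0,0],"yaw": 0}

```text
time: 24.95
tool_pos: [0.4365, 0.0628, 0.0813]
ee_rot: [[0.235, 0.972, 0.003], [0.972, -0.234, -0.0], [0.0, 0.003, -1.0]]
wrist_force: [3.4, -6.4, 6.6]
gripper_width: 0.0086
grip_force: 59.5
```

servo_tool:
  deltas:
    - {"grip": 0.05,"linear": [-0.02,0.005,0],"yaw": 0}
    - {"grip": 0.05,"linear": [0,0,0],"yaw": 0}
    - {"grip": 0.05,"linear": [-0.02,0.005,0],"yaw": 0}
    - {"grip": 0.05,"linear": [0,0,0],"yaw": 0}
    - {"grip": 0.05,"linear": [0,0,0],"yaw": 0}
    - {"grip": 0.05,"linear": [0,0,0],"yaw": 0}
    - {"grip": 0.05,"linear": [0,0,0],"yaw": 0}
    - {"grip": 0.05,"linear": [0,0,0],"yaw": 0}

```text
time: 25.95
tool_pos: [0.4364, 0.0629, 0.0814]
ee_rot: [[0.234, 0.972, 0.006], [0.972, -0.234, -0.001], [0.001, 0.006, -1.0]]
wrist_force: [12.9, -13.1, -3.0]
gripper_width: 0.0089
grip_force: 58.6
```

The drawer is at its stop: the TCP no longer moves and the pull force has risen. Now I release and retreat upwards.

servo_tool:
  deltas:
    - {"grip": 0.2,"linear": [0,0,0],"yaw": 0}
    - {"grip": 0.4,"linear": [0,0,0],"yaw": 0}
    - {"grip": 0.4,"linear": [0,0,0],"yaw": 0}
    - {"grip": 0.4,"linear": [0,0,0],"yaw": 0}
    - {"grip": 0.4,"linear": [0,0,0.2],"yaw": 0}
    - {"grip": 0.4,"linear": [0,0,0.5],"yaw": 0}
    - {"grip": 0.4,"linear": [0,0,0.7],"yaw": 0}
    - {"grip": 0.4,"linear": [0,0,0.8],"yaw": 0}

```text
time: 26.95
tool_pos: [0.4333, 0.0635, 0.1923]
ee_rot: [[0.235, 0.972, -0.001], [0.972, -0.235, 0.0], [-0.0, -0.001, -1.0]]
wrist_force: [1.1, -0.4, -0.5]
gripper_width: 0.0341
grip_force: 0.0
```

servo_tool:
  deltas:
    - {"grip": 0.4,"linear": [0,0,0.8],"yaw": 0}
    - {"grip": 0.4,"linear": [0,0,0.8],"yaw": 0}
    - {"grip": 0.4,"linear": [0,0,0.5],"yaw": 0}
    - {"grip": 0.4,"linear": [0,0,0.2],"yaw": 0}
    - {"grip": 0.4,"linear": [0,0,0],"yaw": 0}
    - {"grip": 0.4,"linear": [0,0,0],"yaw": 0}
    - {"grip": 0.4,"linear": [0,0,0],"yaw": 0}
    - {"grip": 0.4,"linear": [0,0,0],"yaw": 0}

```text
time: 27.95
tool_pos: [0.4336, 0.0635, 0.3053]
ee_rot: [[0.235, 0.972, -0.001], [0.972, -0.235, -0.0], [-0.0, -0.001, -1.0]]
wrist_force: [-0.3, -0.5, -0.2]
gripper_width: 0.034
grip_force: 0.0
```

```bash
python3 - <<'E'
from h import *
s=snap('scene','9');t=snap('top','9');w=snap('wrist','9');print(ctrl.get_state()['tool_pos'])
for d in(s,t,w):
    v,u=np.mgrid[0:384,0:512];uv=np.c_[u.ravel(),v.ravel()];P=deproj(d,uv)
    for k,c,z0,z1,r in(('pin',(.511,.2635),.161,.18,.03),('jar',(.412,-.187),.095,.112,.05)):
        q=(np.hypot(P[:,0]-c[0],P[:,1]-c[1])<r)&(P[:,2]>z0)&(P[:,2]<z1);print(k,q.sum(),P[q].mean(0) if q.any() else 0)
    q=(P[:,2]>.065)&(P[:,2]<.092);L=(P[:,:2]-[.5617,.032])@np.array([[.971,.24],[-.24,.971]])*1000
    q&=(abs(L[:,1])<40)&(abs(L[:,0]+130)<15);print('bar travel',q.sum(),np.median(L[q,0]) if q.any() else 0)
cv2.imwrite('pics/c9.png',np.vstack([s['image'][130:360,140:480],t['image'][80:280,120:460]]))
E
```

```text
[0.43374514 0.06351949 0.30560029]
pin 125 [0.51299617 0.26587784 0.16581462]
jar 269 [ 0.41421227 -0.18248985  0.10401482]
bar travel 137 -128.3547954195892
pin 56 [0.51241644 0.26430472 0.16540331]
jar 288 [ 0.41270166 -0.18465394  0.10300963]
bar travel 10 -133.21237294238057
pin 0 0
jar 150 [ 0.41435693 -0.16254323  0.09949531]
bar travel 659 -130.35518968026938
```

View pics/c9.png

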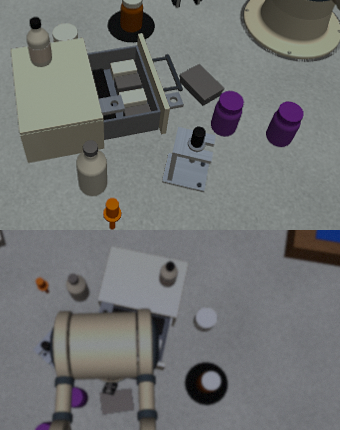

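The picture shows the drawer fully open (130 mm), the jar upright on the mat, the pin hung in the rest and the bystanders still in place.

```bash
python3 -c "
from workcell import workorder
print(workorder.hand_in())"
```

```text
the job is handed in; nothing more can be done
None
```

I handed the job in at about 28 s: the jar stands upright on the mat, the pin hangs by its collar in the notch, and the drawer is open to its stop and released. The flask, wash bottle, dishes and slide box look unmoved in the last picture.

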